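Wedge the rocking enclosure

ROBOT

A 7-joint arm with a two-finger parallel gripper is mounted at the origin on the work surface. World frame = base frame: x ahead of the robot, y to its left, z up, the work surface at z = 0. Lengths are in m, angles in degrees, forces in N, time in s.
With the tool pointing down it reaches from about 0.425 to 0.825 m from the base axis. Payload 3.6 kg.
Tool frame: the origin (TCP) lies at the very end of the fingers, on their centre line; the grasp point (between the pads) lies 19 mm behind it; y points along the fingers, z is the direction in which the jaws open and shut, and the axes are right-handed (so a half turn about y gives the same grasp; the last joint's range is limited). The gripper opens to 93 mm and grips with 3 to 60 N. Pads are 15 mm wide; open, the fingers measure 128 mm over their backs; the gripper's body (75 mm by 188 mm) begins 65 mm behind the grasp point.
Start: joints at [65.518, 35.231, -0.722, 81.555, 0.464, 63.22, -2.315], TCP at [0.254, -0.598, 0.219] pointing down, gripper open.
Joint ranges: [-178.69, 178.69], [-17.37, 117.87], [-77.05, 75.6], [15.02, 138.74], [-78.02, 258.01], [0.78, 113.62], [-162.83, 162.83]. Speed limits (degrees/s): [159.86, 159.86, 180, 180, 180, 180, 180].

INTERFACE

Orientations are given as a 3x3 rotation matrix whose columns are the frame's x, y, z axes.
In Python, from bench import robot, eyes gives the robot as it stands.
- The arm moves only by the tool drive_tool, never from a script. Its argument "commands" is a list of rows, each an object with "grip": the opening in per cent of the stroke, from 0 (shut) to 100 (fully open); "slide": the shift along the tool's x, y, z in mm, a list of three; "twist": the turn, a rotation vector about the tool's x, y, z in degrees, a list of three. In form: [{"grip": grip, "slide": [tx, ty, tz], "twist": [rx, ry, rz]}, ...]. A call has exactly 10 rows; each row is the pose to reach, as a shift and turn from the pose commanded when the call began, along the tool's axes at that moment; what a row does not reach only later rows make up. A row lasts 1/12 s, in which the tool goes at most 41.7 mm and 7.16 degrees, less where a joint would pass 70% of its speed; a pose out of reach is approached as far as the arm can. A call with a gripper value outside its range is refused whole. The fingers move at their own pace and stop on an object; "force" is the grip in N (left out, the last holds). Time passes only in rows, so rows that repeat a pose let the fingers close, or fill a call up. It gives the time, the measured TCP pose, the force and the opening at its end, in the units of the state.
- robot.sense(): the state, without advancing time (a new reading comes with each control period).
- eyes.camera(name): name is "side" or "top" or "wrist"; returns (picture, depth): 480x640x3 uint8, red, green, blue; 480x640 float32, m along the optical axis (not along the pixel's ray), 0 where there is no reading.
- eyes.camera_params(name): a dict with "fx", "fy", "cx", "cy" (pixels), "k1" (the pictures are not rectified: a ray, as slopes to the right and down, at radius r is drawn at 1 + k1 r^2 times it, then the intrinsics apply), "R" (3x3) and "t" (3): a world point X has camera coordinates R X + t. Camera axes: x right, y down, z forward; pixel columns grow to the right and rows downward; lengths in m; the calibration is good to about 2 mm. A picture is of the moment at which its call begins: read the wrist's pose just before it. camera_params takes no time and is no camera call; for the wrist camera it gives the pose at the moment of the call.
- robot.sign_off(): hands the job in, once; it reports no verdict.
The state is a dict: "time": time; "joint_positions": joint angles; "joint_vel": joint speeds; "joint_efforts": joint torques, N m; "tool_pos": TCP position; "tool_rot": TCP orientation; "wrist_force": force on the tool from outside, world axes, zero at the start; "wrist_torque": the same for the moment, N m; "gripper_width": finger opening in m.
Only numpy, scipy, OpenCV 4.12 (cv2) and the standard library are available. Lean on these libraries where they do the work, as an engineer would, in place of code of your own. Each camera call takes 0.05 s, during which the arm holds its last target.

TASK

The blue metal enclosure rocks because its orange foot is screwed in too far and does not reach the bench. With your fingertips only, push the wooden wedge along the bench, thin end first, under the orange foot until it is snug and the enclosure stands level, then press down firmly on the red dot on the lid to feel whether it still rocks, pushing the wedge in farther if it does. Never pick the wedge or enclosure up, do not shove the enclosure out of its place, leave the tools and the tub alone, and finish while still pressing on the red dot with the enclosure standing firm on the wedge.

Things in the scene. Friction and masses are not known exactly. Their poses are not given: they have to be found in the camera images.
- case: Blue metal enclosure, bare aluminium lid, 240 x 260 mm (x, y), about 2.2 kg, loose. Origin: centre of its plan at bench level, z up. Box underside 30 mm, lid top 85 mm above the bench (louvres, screws 1.5 mm proud). Feet at x = +-100, y = +-110 mm: three black ball feet (28 mm) stand on the bench; the orange one at (+100, +110), a flat disc 28 mm across, 10 thick, is short. Left alone it is level.
- corner (a point): Centre of the red dot (26 mm across) on the lid, 85 mm above the bench, straight above the orange foot: press here, at most 25 mm off. Without a snug wedge, 2 to 5 N here rocks the enclosure down 8 to 14 mm, until the orange foot meets the bench. A firm test press is 8 to 15 N; on a snug wedge the lid then gives less than about 1.5 mm.
- short_foot (a point): Bench-level point (height 0) straight below the middle of the orange foot, at case (+100, +110, 0) mm. The foot's flat underside is 8 to 14 mm above it, different each time and not told.
- wedge: Light-wood wedge, 150 mm long (x), 60 wide (y), 0.1 kg, flat on the bench. Origin: centre of underside. +x points to the thin end (2 mm thick at x = +75); it thickens evenly to 24 mm at the upright square end x = -75, where it is pushed. Starts on the case's +y side, thin end 35 to 85 mm from the foot's middle, pointing about along the case's -y (within 0.15 rad and 12 mm). Stays jammed when left.
- thin_end (a point): Middle of the thin edge of the wedge, on its underside (x = +75 mm).
- thick_end (a point): Middle of the upright thick end face of the wedge, 12 mm above its underside (x = -75 mm).
- mallet: Bystander: mallet with black rubber head 60 x 100 mm and a wooden handle, lying beyond the enclosure; handle points to its -x, 270 mm long from the head's middle (origin). Not to be moved.
- tub: Bystander: red plastic tub with black lid, 124 mm diameter, 150 mm tall, origin at the centre of its underside. Not to be moved.
- pliers: Bystander: pliers with blue handles, about 170 mm long and 18 mm high, origin at the pivot. Not to be moved.
- screwdriver: Bystander: screwdriver lying on the bench beyond the wedge, origin about its middle. Not to be moved.
Not all that is in view belongs to the job. What is shaped like the wedge but black or pink is not meant.

How it is judged:
By the outcome, as a careful person would: the job done as asked, in the order asked, and still so for the second after the job is handed in, while the arm keeps its last pose, push and grip.
It also fails if it takes over 54 s, if anything falls off the work surface, if the arm or the gripper's body presses on something with over 40 N, if the wrist force passes 120 N, or if a joint passes its speed limit or range.

## Working session

There is one attempt and no reset: what is moved stays moved. The work goes in short steps, Python scripts to look and compute and a tool call to move; the robot and the scene stay as the last step left them, time stands still between calls to the robot, and variables do not carry over. Pictures are saved under pics/ and viewed, and the job is handed in when it is done.

Besides the shell and the picture viewer there is one more tool, called after "Call:" in YAML: its name, and indented under it one key for each argument. drive_tool: Moves the arm, as the interface text tells. Its arguments: {"type":"object","properties":{"commands":{"type":"array"},"force":{"type":"number"}},"required":["commands"]}

```bash
mkdir -p pics; cat > h.py <<'E'
import numpy as np, cv2
from bench import robot, eyes
def snap(n,f):
    p=eyes.camera_params(n); im,d=eyes.camera(n)
    cv2.imwrite('pics/%s.png'%f,im[:,:,::-1]); np.savez('pics/%s.npz'%f,im=im,d=d,**{k:np.array(v) for k,v in p.items()})
    return im,d,p
def load(f):
    z=np.load('pics/%s.npz'%f); return z['im'],z['d'],z
def ray(p,u,v):
    x=(u-p['cx'])/p['fx']; y=(v-p['cy'])/p['fy']
    k=float(p['k1']); a=np.array([[[float(u),float(v)]]])
    K=np.array([[p['fx'],0,p['cx']],[0,p['fy'],p['cy']],[0,0,1]],float)
    q=cv2.undistortPoints(a,K,np.array([k,0,0,0,0.])).ravel()
    R=np.array(p['R']);t=np.array(p['t'])
    return -R.T@t, R.T@np.array([q[0],q[1],1])
def onz(p,u,v,z):
    c,d=ray(p,u,v); return c+d*(z-c[2])/d[2]
def atd(p,u,v,dep):
    c,d=ray(p,u,v); return c+d*dep
def proj(p,X):
    K=np.array([[p['fx'],0,p['cx']],[0,p['fy'],p['cy']],[0,0,1]],float)
    R=np.array(p['R']);t=np.array(p['t'])
    return cv2.projectPoints(np.array([X],float),cv2.Rodrigues(R)[0],t,K,np.array([float(p['k1']),0,0,0,0]))[0].ravel()
E
python3 - <<'E'
from h import *
np.set_printoptions(precision=4,suppress=True)
s=robot.sense(); print(s)
for n in ['side','top','wrist']:
    p=snap(n,n+'0')[2]; print(n,{k:np.array(v).round(3).tolist() for k,v in p.items()})
E
```

```text
{'time': 0.0, 'joint_positions': array([65.5171, 35.2885, -0.7229, 81.6385,  0.4649, 63.2202, -2.3155]), 'joint_vel': array([ 0.0638, -0.1404,  0.043 , -0.1268,  0.0592,  0.0212,  0.0915]), 'joint_efforts': array([  0.0001, -45.8935,   0.2092, -16.5746,  -0.0611,   0.0203,
         0.0002]), 'tool_pos': array([ 0.2533, -0.5978,  0.2175]), 'tool_rot': array([[-0.9207, -0.001 ,  0.3902],
       [-0.3902,  0.0023, -0.9207],
       [ 0.    , -1.    , -0.0025]]), 'wrist_force': array([0.6192, 0.4995, 0.3489]), 'wrist_torque': array([ 0.0178,  0.0833, -0.0185]), 'gripper_width': 0.09287485639556792}
side {'fx': 605.147, 'fy': 605.147, 'cx': 322.593, 'cy': 230.814, 'k1': -0.183, 'R': [[0.821, -0.57, -0.003], [-0.381, -0.545, -0.747], [0.424, 0.615, -0.665]], 't': [-0.5, 0.254, 1.55]}
top {'fx': 455.297, 'fy': 455.297, 'cx': 327.381, 'cy': 237.826, 'k1': -0.039, 'R': [[0.012, -1.0, -0.012], [-0.985, -0.01, -0.171], [0.171, 0.014, -0.985]], 't': [-0.044, 0.575, 1.058]}
wrist {'fx': 394.618, 'fy': 394.618, 'cx': 321.092, 'cy': 248.88, 'k1': 0.025, 'R': [[0.39, -0.921, -0.004], [-0.889, -0.378, 0.259], [-0.24, -0.098, -0.966]], 't': [-0.649, -0.03, 0.392]}
```

View pics/side0.png

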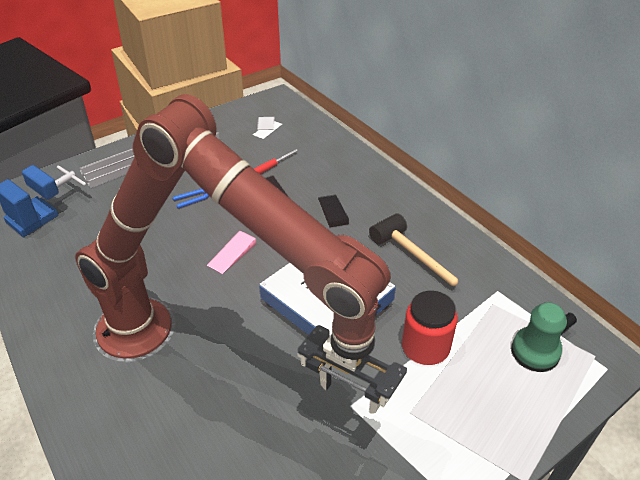

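View pics/top0.png

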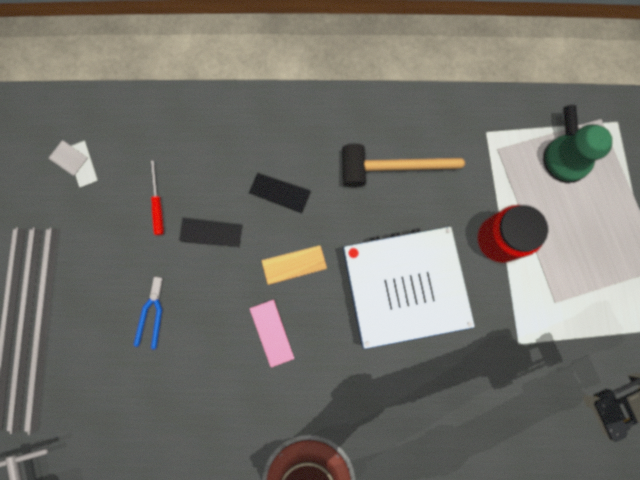

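View pics/wrist0.png

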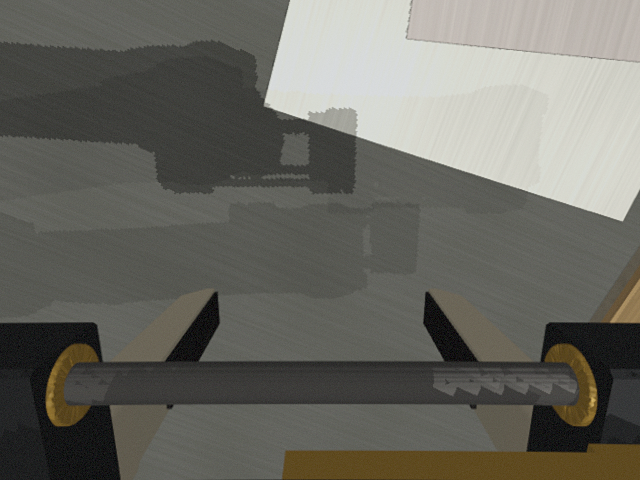

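The side view mostly shows the arm. In the top view the wooden wedge is around (294,264), the red dot is at (353,253), and the case is around (410,287). I'll measure from the top view.

```bash
cat > m.py <<'E'
from h import *
np.set_printoptions(precision=4,suppress=True)
def meas(f, zc=0.085, verbose=True):
    im,d,p=load(f)
    hsv=cv2.cvtColor(im,cv2.COLOR_RGB2HSV)
    wm=cv2.inRange(hsv,(12,70,130),(28,255,255))
    n,l,st,c=cv2.connectedComponentsWithStats(wm)
    out=[]
    for i in range(1,n):
        if st[i,4]>120: print('wood',st[i],c[i])
    rm=cv2.inRange(hsv,(0,150,130),(6,255,255))|cv2.inRange(hsv,(174,150,130),(180,255,255))
    n2,l2,s2,c2=cv2.connectedComponentsWithStats(rm)
    for i in range(1,n2):
        if s2[i,4]>30: print('red',s2[i],c2[i],onz(p,*c2[i],zc), 'depth', atd(p,*c2[i],d[int(c2[i][1]),int(c2[i][0])]))
    return im,d,p,wm,l,rm
E
python3 - <<'E'
from m import *
im,d,p,wm,l,rm=meas('top0')
i=l[264,294]; m=(l==i).astype(np.uint8)
cs=cv2.findContours(m,0,1)[0][0]
ap=cv2.approxPolyDP(cs,4,True)[:,0]; print(ap)
r=cv2.boxPoints(cv2.minAreaRect(cs)); print(r)
for q in ap: 
    print(q,onz(p,*q,0.0),onz(p,*q,0.012),onz(p,*q,.024),d[q[1],q[0]])
# lid
hsv=cv2.cvtColor(im,cv2.COLOR_RGB2HSV)
lm=cv2.inRange(hsv,(0,0,190),(180,40,255)); n,ll,s,c=cv2.connectedComponentsWithStats(lm)
m=(ll==ll[265,380]).astype(np.uint8)
cs=max(cv2.findContours(m,0,1)[0],key=cv2.contourArea)
ap=cv2.approxPolyDP(cv2.convexHull(cs),6,True)[:,0]
for q in ap: print(q,onz(p,*q,.085))
q=np.array([onz(p,*a[0].astype(float),.085)[:2] for a in cs],np.float32)
print(cv2.minAreaRect(q))
E
python3 -c "
import cv2
a=cv2.imread('pics/top0.png')[200:360,240:490];cv2.imwrite('pics/z0.png',cv2.resize(a,None,fx=3.2,fy=3.2,interpolation=2))"
```

```text
wood [ 364  158  102   12 1024] [414.0078 163.3818]
wood [ 261  245   66   40 1623] [293.4553 264.3389]
red [151 196  12  39 362] [156.5304 215.4254] [0.6198 0.3722 0.085 ] depth [0.6328 0.396  0.0259]
red [493 207  46  51 342] [507.5819 241.0819] [ 0.5663 -0.4621  0.085 ] depth [ 0.5555 -0.4376  0.1481]
red [349 249   9   8  57] [353.0702 252.5263] [ 0.5353 -0.0985  0.085 ] depth [ 0.5357 -0.0986  0.0827]
[[321 247]
 [262 259]
 [267 284]
 [325 269]]
[[260.1295 259.4922]
 [320.6244 243.5726]
 [327.3213 269.0208]
 [266.8264 284.9404]]
[321 247] [ 0.5606 -0.021   0.    ] [ 0.5587 -0.0213  0.012 ] [ 0.5569 -0.0216  0.024 ] 1.1542337
[262 259] [0.5283 0.1278 0.    ] [0.5268 0.1259 0.012 ] [0.5253 0.124  0.024 ] 1.1496198
[267 284] [0.4654 0.1129 0.    ] [0.4645 0.1112 0.012 ] [0.4637 0.1094 0.024 ] 1.1382226
[325 269] [ 0.5048 -0.0318  0.    ] [ 0.5035 -0.0321  0.012 ] [ 0.5023 -0.0323  0.024 ] 1.1423409
[450 228] [ 0.5962 -0.3271  0.085 ]
[473 326] [ 0.3691 -0.3725  0.085 ]
[364 347] [ 0.3199 -0.124   0.085 ]
[345 247] [ 0.5482 -0.0796  0.085 ]
((0.4586867392063141, -0.2258220911026001), (0.23663824796676636, 0.25626981258392334), 11.266210556030273)
```

View pics/z0.png

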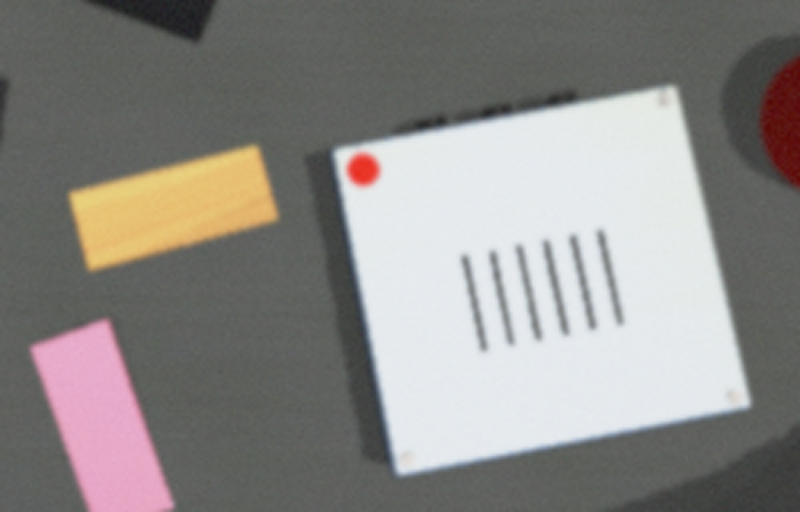

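The dot (0.535, -0.0985) agrees with the foot position computed from the lid corners (0.5354, -0.0985). The case yaw is about 11.2°. The wedge's thin end is at about (0.532, -0.0265) and its thick end at about (0.4945, 0.117), heading 14.8° from -y. The measured length is 148 mm. I'll move to the staging pose behind the thick end.

```bash
cat > go.py <<'E'
from h import *
from scipy.spatial.transform import Rotation as Ro
import sys
np.set_printoptions(precision=2,suppress=True)
def to(x,y,z,hdeg):
    # tool x heading: hdeg is world azimuth of tool x
    s=robot.sense(); R=np.array(s['tool_rot']); 
    a=np.radians(hdeg); X=np.array([np.cos(a),np.sin(a),0]); Y=np.array([0,0,-1.]); Rt=np.c_[X,Y,np.cross(X,Y)]
    sl=R.T@(np.array([x,y,z])-s['tool_pos'])*1000
    tw=np.degrees(Ro.from_matrix(R.T@Rt).as_rotvec())
    print('t',s['time'],'tcp',(s['tool_pos']*1000).round(1),'hx',np.degrees(np.arctan2(R[1,0],R[0,0])).round(2),'F',s['wrist_force'],'w',s['gripper_width'])
    print('slide',sl,'twist',tw)
if __name__=='__main__': to(*map(float,sys.argv[1:5]))
E
python3 go.py 0.46 -0.22 0.22 -110; python3 go.py .488 .165 .22 -75.2
```

```text
t 0.15 tcp [ 253.4 -597.9  217.8] hx -157.03 F [-0.27  0.11  0.78] w 0.09314718857700241
slide [-337.72   -1.73 -267.31] twist [  0.11 -47.03  -0.04]
t 0.15 tcp [ 253.4 -597.9  217.8] hx -157.03 F [-0.27  0.11  0.78] w 0.09314718857700241
slide [-513.76   -1.05 -610.85] twist [  0.1  -81.83  -0.08]
```

Call:
drive_tool:
  commands:
    - {"grip": 25, "slide": [-34, 0, -27], "twist": [0, -5, 0]}
    - {"grip": 25, "slide": [-68, 0, -54], "twist": [0, -10, 0]}
    - {"grip": 25, "slide": [-102, 0, -81], "twist": [0, -15, 0]}
    - {"grip": 25, "slide": [-136, 0, -108], "twist": [0, -20, 0]}
    - {"grip": 25, "slide": [-170, 0, -135], "twist": [0, -25, 0]}
    - {"grip": 25, "slide": [-204, 0, -162], "twist": [0, -30, 0]}
    - {"grip": 25, "slide": [-238, 0, -189], "twist": [0, -35, 0]}
    - {"grip": 25, "slide": [-272, 0, -216], "twist": [0, -40, 0]}
    - {"grip": 25, "slide": [-306, 0, -243], "twist": [0, -45, 0]}
    - {"grip": 25, "slide": [-338, 0, -267], "twist": [0, -47, 0]}

```text
time: 0.98
tool_pos: [0.4539, -0.2311, 0.2187]
tool_rot: [[-0.34, -0.0, 0.941], [-0.941, 0.0, -0.34], [0.0, -1.0, -0.0]]
wrist_force: [0.9, -0.4, -0.8]
gripper_width: 0.0308
```

```bash
python3 go.py .484 .160 .22 -75.2
```

```text
t 0.9833 tcp [ 453.9 -231.1  218.7] hx -109.85 F [ 0.92 -0.36 -0.82] w 0.03084572562371428
slide [-378.12   -1.33 -104.53] twist [  0.02 -34.65  -0.  ]
```

Call:
drive_tool:
  commands:
    - {"grip": 25, "slide": [-38, 0, -11], "twist": [0, -5, 0]}
    - {"grip": 25, "slide": [-76, 0, -22], "twist": [0, -10, 0]}
    - {"grip": 25, "slide": [-114, 0, -33], "twist": [0, -15, 0]}
    - {"grip": 25, "slide": [-152, 0, -44], "twist": [0, -20, 0]}
    - {"grip": 25, "slide": [-190, 0, -55], "twist": [0, -25, 0]}
    - {"grip": 25, "slide": [-228, 0, -66], "twist": [0, -30, 0]}
    - {"grip": 25, "slide": [-266, 0, -77], "twist": [0, -34.8, 0]}
    - {"grip": 25, "slide": [-304, 0, -88], "twist": [0, -34.8, 0]}
    - {"grip": 25, "slide": [-342, 0, -99], "twist": [0, -34.8, 0]}
    - {"grip": 25, "slide": [-366, 0, -106], "twist": [0, -34.8, 0]}

```text
time: 1.82
tool_pos: [0.4788, 0.152, 0.2189]
tool_rot: [[0.259, 0.0, 0.966], [-0.966, 0.003, 0.259], [-0.003, -1.0, 0.001]]
wrist_force: [0.1, 0.8, 0.3]
gripper_width: 0.0231
```

```bash
python3 -c "
from h import *
snap('top','top1');snap('side','side1');snap('wrist','wrist1')"; python3 go.py .484 .160 .006 -75.2
```

```text
t 1.9667 tcp [478.9 149.7 218.6] hx -74.93 F [-0.07 -0.37 -0.59] w 0.022975671765313455
slide [ -8.42 212.57   7.67] twist [ 0.01  0.27 -0.06]
```

View pics/side1.png

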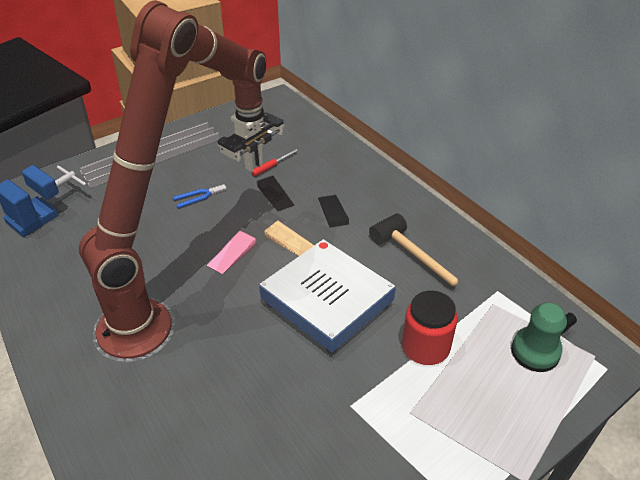

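View pics/wrist1.png

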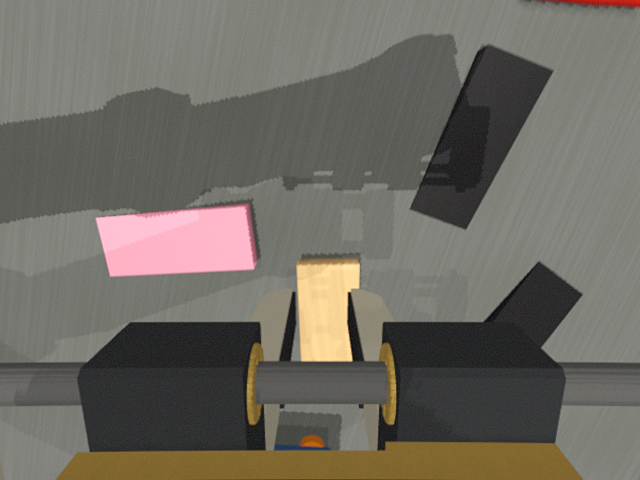

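View pics/top1.png

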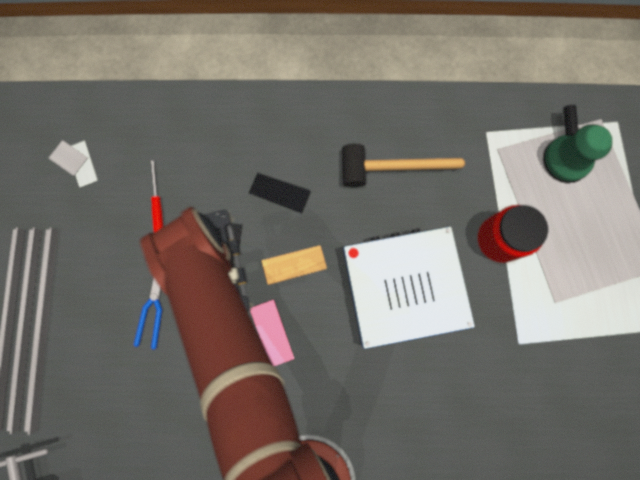

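The wrist view shows the wedge's thick end at about row 258, columns 299–359, the orange foot at about (312,440), and the pink and black decoys beside it. I'll cross-check the thick end using this view.

```bash
python3 - <<'E'
from h import *
np.set_printoptions(precision=4,suppress=True)
im,d,p=load('wrist1')
for q in [(299,265),(359,264),(297,258),(360,257),(302,361),(352,361)]: print(q,onz(p,*q,.024),onz(p,*q,0), atd(p,*q,d[q[1],q[0]]))
hsv=cv2.cvtColor(im,cv2.COLOR_RGB2HSV)
m=cv2.inRange(hsv,(12,60,130),(28,255,255)); 
for v in [256,258,260,262,264,266,268,272,300,330]:
    x=np.nonzero(m[v])[0]; print(v,x.min() if len(x) else 0,x.max() if len(x) else 0, im[v,330])
E
```

```text
(299, 265) [0.4703 0.1089 0.024 ] [0.471  0.1014 0.    ] [0.4703 0.1092 0.025 ]
(359, 264) [0.5256 0.125  0.024 ] [0.5299 0.1185 0.    ] [0.5253 0.1253 0.0253]
(297, 258) [0.4667 0.1151 0.024 ] [0.4672 0.108  0.    ] [0.4672 0.1082 0.0004]
(360, 257) [0.5245 0.1319 0.024 ] [0.5288 0.1259 0.    ] [ 0.5289  0.1258 -0.0006]
(302, 361) [0.499  0.0102 0.024 ] [ 0.5016 -0.0038  0.    ] [0.5008 0.0005 0.0074]
(352, 361) [0.5484 0.0236 0.024 ] [0.5543 0.0105 0.    ] [0.5523 0.0149 0.008 ]
256 0 0 [76 78 75]
258 351 356 [110  92  69]
260 298 357 [141 114  72]
262 297 358 [163 131  86]
264 296 359 [226 190 126]
266 296 359 [255 222 157]
268 296 359 [255 224 158]
272 296 359 [251 216 152]
300 298 347 [251 215 152]
330 299 348 [245 209 146]
```

```bash
python3 go.py .488 .145 .008 -74.8
```

```text
t 1.9667 tcp [478.9 149.7 218.6] hx -74.93 F [-0.07 -0.37 -0.59] w 0.022975671765313455
slide [  7.1  210.56   7.64] twist [ 0.01 -0.13 -0.06]
```

Call:
drive_tool:
  commands:
    - {"grip": 25, "slide": [7, 35, 7.5], "twist": [0, 0, 0]}
    - {"grip": 25, "slide": [7, 70, 7.5], "twist": [0, 0, 0]}
    - {"grip": 25, "slide": [7, 105, 7.5], "twist": [0, 0, 0]}
    - {"grip": 25, "slide": [7, 135, 7.5], "twist": [0, 0, 0]}
    - {"grip": 25, "slide": [7, 160, 7.5], "twist": [0, 0, 0]}
    - {"grip": 25, "slide": [7, 180, 7.5], "twist": [0, 0, 0]}
    - {"grip": 25, "slide": [7, 195, 7.5], "twist": [0, 0, 0]}
    - {"grip": 25, "slide": [7, 205, 7.5], "twist": [0, 0, 0]}
    - {"grip": 25, "slide": [7, 210, 7.5], "twist": [0, 0, 0]}
    - {"grip": 25, "slide": [7, 210, 7.5], "twist": [0, 0, 0]}

```text
time: 2.8
tool_pos: [0.4883, 0.1411, 0.008]
tool_rot: [[0.254, -0.001, 0.967], [-0.967, -0.001, 0.254], [0.001, -1.0, -0.002]]
wrist_force: [-0.3, 0.0, -0.3]
gripper_width: 0.0235
```

```bash
python3 go.py .488 .145 .008 -74.8; python3 -c "
from h import *
im=snap('side','side2')[0]
a=im[170:330,200:400,::-1];cv2.imwrite('pics/z2.png',cv2.resize(a,None,fx=3.5,fy=3.5))"
```

```text
t 2.8 tcp [488.3 141.1   8. ] hx -75.31 F [-0.33  0.04 -0.3 ] w 0.023491013753201166
slide [-3.86 -0.01  0.72] twist [ 0.09 -0.51  0.05]
```

View pics/z2.png

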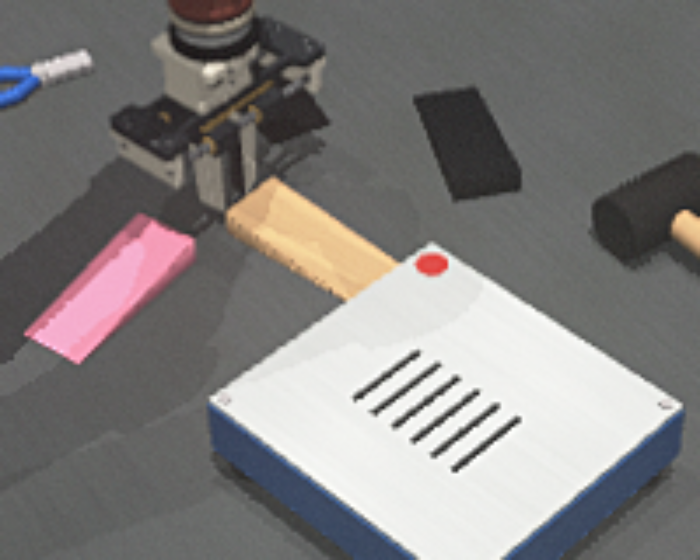

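Call:
drive_tool:
  commands:
    - {"grip": 25, "slide": [8, 0, 0], "twist": [0, 0, 0]}
    - {"grip": 25, "slide": [15, 0, 0], "twist": [0, 0, 0]}
    - {"grip": 25, "slide": [20, 0, -0.2], "twist": [0, 0.2, 0]}
    - {"grip": 25, "slide": [26, 0, -0.4], "twist": [0, 0.7, 0]}
    - {"grip": 25, "slide": [32, 0, -0.7], "twist": [0, 1.2, 0]}
    - {"grip": 25, "slide": [38, 0, -1], "twist": [0, 1.8, 0]}
    - {"grip": 25, "slide": [44, 0, -1.3], "twist": [0, 2.4, 0]}
    - {"grip": 25, "slide": [50, 0, -1.6], "twist": [0, 2.9, 0]}
    - {"grip": 25, "slide": [56, 0, -1.9], "twist": [0, 3.3, 0]}
    - {"grip": 25, "slide": [61, 0, -2], "twist": [0, 3.5, 0]}

```text
time: 3.68
tool_pos: [0.5021, 0.0821, 0.0086]
tool_rot: [[0.194, -0.0, 0.981], [-0.981, -0.0, 0.194], [0.0, -1.0, -0.0]]
wrist_force: [-0.8, 0.5, 0.0]
gripper_width: 0.0234
```

```bash
python3 go.py .502 .081 .008 -78.8; python3 -c "
from h import *
im=snap('side','side3')[0]
a=im[170:330,200:400,::-1];cv2.imwrite('pics/z3.png',cv2.resize(a,None,fx=3.5,fy=3.5))
im=snap('wrist','wrist3');snap('top','top3')"
```

```text
t 3.6833 tcp [502.1  82.1   8.6] hx -78.78 F [-0.83  0.51  0.02] w 0.023359495626088814
slide [ 1.06  0.62 -0.27] twist [0.02 0.02 0.01]
```

View pics/z3.png

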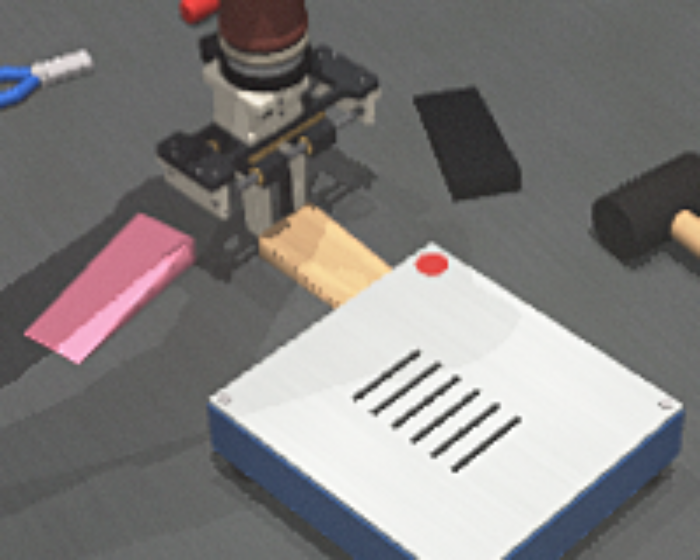

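View pics/wrist3.png

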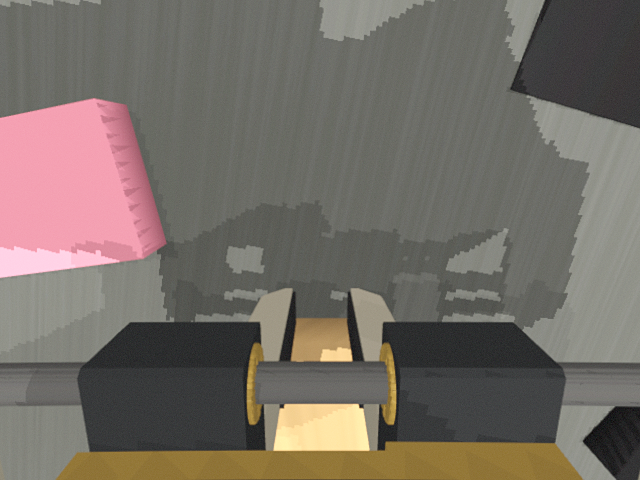

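View pics/top3.png

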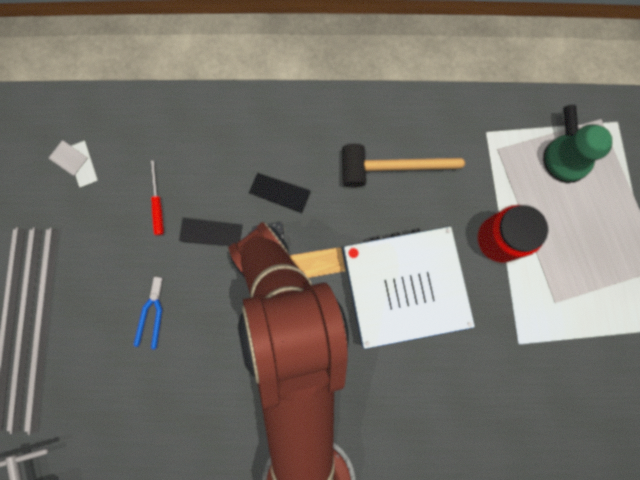

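The wedge is squared to the case and is centred on the fingers. Its thin tip is now about 12 mm from the foot's edge, and contact is expected after another 53–94 mm.

Call:
drive_tool:
  commands:
    - {"grip": 25, "slide": [4, 0.5, 0], "twist": [0, 0, 0]}
    - {"grip": 25, "slide": [8, 0.5, 0], "twist": [0, 0, 0]}
    - {"grip": 25, "slide": [13, 0.5, -0.2], "twist": [0, 0, 0]}
    - {"grip": 25, "slide": [18, 0.5, -0.4], "twist": [0, 0, 0]}
    - {"grip": 25, "slide": [23, 0.5, -0.6], "twist": [0, 0, 0]}
    - {"grip": 25, "slide": [28, 0.5, -0.8], "twist": [0, 0, 0]}
    - {"grip": 25, "slide": [33, 0.5, -1], "twist": [0, 0, 0]}
    - {"grip": 25, "slide": [38, 0.5, -1.2], "twist": [0, 0, 0]}
    - {"grip": 25, "slide": [42, 0.5, -1.4], "twist": [0, 0, 0]}
    - {"grip": 25, "slide": [45, 0.5, -1.5], "twist": [0, 0, 0]}

```text
time: 4.67
tool_pos: [0.5095, 0.0377, 0.0082]
tool_rot: [[0.195, -0.0, 0.981], [-0.981, -0.0, 0.195], [0.0, -1.0, -0.0]]
wrist_force: [-0.3, 0.9, -0.3]
gripper_width: 0.023
```

```bash
cat > st.py <<'E'
from m import *
import sys
s=robot.sense(); R=np.array(s['tool_rot']); u=np.array([.194,-.981,0])
foot=np.array([.5354,-.0985,0])
L=-(s['tool_pos']-foot)@u*1000-7.5
print('t %.2f'%s['time'],'tcp',s['tool_pos']*1000,'L(face) %.1f tip past foot ctr %.1f  thick@edge %.1f'%(L,150-L,2+.1467*(150-L+14)),'Fpush %.2f'%(-s['wrist_force']@u),s['wrist_force'])
if len(sys.argv)>1:
    snap('top',sys.argv[1]); meas(sys.argv[1])
E
python3 st.py top4
```

```text
t 4.67 tcp [509.4822  37.6861   8.1591] L(face) 131.1 tip past foot ctr 18.9  thick@edge 6.8 Fpush 0.92 [-0.3232  0.8739 -0.343 ]
wood [ 364  158  101   12 1026] [413.8012 163.3811]
wood [315 248  31  27 573] [332.2182 259.3194]
red [151 196  12  39 364] [156.5302 215.4066] [0.6198 0.3722 0.085 ] depth [0.6328 0.3958 0.0264]
red [494 207  45  51 342] [507.6725 241.2047] [ 0.566  -0.4623  0.085 ] depth [ 0.5555 -0.4382  0.147 ]
red [349 249   9   8  58] [353.     252.5517] [ 0.5353 -0.0983  0.085 ] depth [ 0.5357 -0.0985  0.0824]
red [363 312  13  12  55] [368.9818 317.7455] [ 0.3854 -0.1353  0.085 ] depth [ 0.3863 -0.0874  0.697 ]
red [319 316  40  15 138] [338.2609 324.087 ] [ 0.3703 -0.0653  0.085 ] depth [ 0.38   -0.0579  0.7003]
red [293 325  12   8  36] [298.6667 327.5833] [0.3612 0.0249 0.085 ] depth [ 0.3765 -0.0212  0.7128]
red [367 338  15  23 128] [373.8984 349.2578] [ 0.3151 -0.1463  0.085 ] depth [ 0.3567 -0.0921  0.6953]
red [313 344  49  23 394] [337.1193 354.5584] [ 0.3024 -0.0633  0.085 ] depth [ 0.3517 -0.0571  0.7003]
red [294 353  16  19 113] [301.7168 361.4336] [0.2862 0.0163 0.085 ] depth [ 0.3459 -0.0245  0.7099]
```

Call:
drive_tool:
  commands:
    - {"grip": 25, "slide": [1, 0, 0], "twist": [0, 0, 0]}
    - {"grip": 25, "slide": [2, 0, 0], "twist": [0, 0, 0]}
    - {"grip": 25, "slide": [3, 0, 0], "twist": [0, 0, 0]}
    - {"grip": 25, "slide": [4, 0, 0], "twist": [0, 0, 0]}
    - {"grip": 25, "slide": [5, 0, 0], "twist": [0, 0, 0]}
    - {"grip": 25, "slide": [6, 0, 0], "twist": [0, 0, 0]}
    - {"grip": 25, "slide": [7, 0, 0], "twist": [0, 0, 0]}
    - {"grip": 25, "slide": [8, 0, 0], "twist": [0, 0, 0]}
    - {"grip": 25, "slide": [9, 0, 0], "twist": [0, 0, 0]}
    - {"grip": 25, "slide": [10, 0, 0], "twist": [0, 0, 0]}

```text
time: 5.55
tool_pos: [0.5112, 0.0303, 0.0083]
tool_rot: [[0.197, 0.0, 0.98], [-0.98, 0.002, 0.197], [-0.002, -1.0, 0.001]]
wrist_force: [-0.9, 5.2, 0.8]
gripper_width: 0.0232
```

```bash
python3 st.py
```

```text
t 5.55 tcp [511.2068  30.3108   8.2506] L(face) 123.6 tip past foot ctr 26.4  thick@edge 7.9 Fpush 5.23 [-0.9048  5.1506  0.7688]
```

Call:
drive_tool:
  commands:
    - {"grip": 25, "slide": [0.6, 0, 0], "twist": [0, 0, 0]}
    - {"grip": 25, "slide": [1.2, 0, 0], "twist": [0, 0, 0]}
    - {"grip": 25, "slide": [1.8, 0, 0], "twist": [0, 0, 0]}
    - {"grip": 25, "slide": [2.4, 0, 0], "twist": [0, 0, 0]}
    - {"grip": 25, "slide": [3, 0, 0], "twist": [0, 0, 0]}
    - {"grip": 25, "slide": [3.6, 0, 0], "twist": [0, 0, 0]}
    - {"grip": 25, "slide": [4.2, 0, 0], "twist": [0, 0, 0]}
    - {"grip": 25, "slide": [4.8, 0, 0], "twist": [0, 0, 0]}
    - {"grip": 25, "slide": [5.4, 0, 0], "twist": [0, 0, 0]}
    - {"grip": 25, "slide": [6, 0, 0], "twist": [0, 0, 0]}

```text
time: 6.38
tool_pos: [0.5118, 0.0277, 0.0083]
tool_rot: [[0.199, -0.0, 0.98], [-0.98, 0.007, 0.199], [-0.006, -1.0, 0.001]]
wrist_force: [-2.4, 10.4, 0.7]
gripper_width: 0.0232
```

```bash
python3 st.py
```

```text
t 6.38 tcp [511.8291  27.7387   8.3   ] L(face) 120.9 tip past foot ctr 29.1  thick@edge 8.3 Fpush 10.71 [-2.4256 10.4338  0.66  ]
```

The push force rose to 10.7 N, so the wedge is in contact. Before going further I'll check that the case hasn't shifted.

```bash
cat > lid.py <<'E'
from m import *
import sys
def lid(f):
    im,d,p=load(f)
    hsv=cv2.cvtColor(im,cv2.COLOR_RGB2HSV)
    lm=cv2.inRange(hsv,(0,0,185),(180,40,255)); n,ll,s,c=cv2.connectedComponentsWithStats(lm)
    m=(ll==ll[265,380]).astype(np.uint8)
    cs=max(cv2.findContours(m,0,1)[0],key=cv2.contourArea)
    q=np.array([onz(p,*a[0].astype(float),.085)[:2] for a in cs],np.float32)
    print(f,cv2.minAreaRect(q))
    ys,xs=np.nonzero(m); ok=d[ys,xs]>0; sel=np.arange(len(ys))[ok][::7]
    P=np.array([atd(p,xs[i],ys[i],d[ys[i],xs[i]]) for i in sel])
    A=np.c_[P[:,:2]-[.4587,-.2258],np.ones(len(P))]
    for _ in range(3):
        co=np.linalg.lstsq(A,P[:,2],rcond=None)[0]; r=P[:,2]-A@co; k=abs(r)<2.5*r.std(); A=A[k];P=P[k]
    print('slopes mrad',co[:2]*1000,'z mm',co[2]*1000,'z at dot',1000*(co@[.0767,.1273,1]))
    rm=(cv2.inRange(hsv,(0,120,120),(6,255,255))|cv2.inRange(hsv,(174,120,120),(180,255,255)))[240:265,340:365]
    w=np.clip(im[240:265,340:365,0].astype(float)-im[240:265,340:365,1],0,None)*(im[240:265,340:365,0]>120); yy,xx=np.mgrid[240:265,340:365]; w[w<60]=0
    c=((w*xx).sum()/w.sum(),(w*yy).sum()/w.sum()); print('dot px',np.array(c),onz(p,*c,.085))
if __name__=='__main__':
    for f in sys.argv[1:]: lid(f)
E
python3 -c "
from h import *
snap('top','top5');im=snap('side','side5')[0]
a=im[170:370,230:410,::-1];cv2.imwrite('pics/z5.png',cv2.resize(a,None,fx=3,fy=3,interpolation=2))"
python3 lid.py top0 top1 top4 top5; python3 st.py
```

```text
top0 ((0.4586736559867859, -0.2258531153202057), (0.23687750101089478, 0.2566997706890106), 11.331242561340332)
slopes mrad [-0.8421 -0.9499] z mm 84.81671974931595 z at dot 84.63120791623342
dot px [353.0325 252.5879] [ 0.5352 -0.0984  0.085 ]
top1 ((0.4587407112121582, -0.22619235515594482), (0.2367284595966339, 0.2560723125934601), 11.283448219299316)
slopes mrad [ 0.3233 -1.3543] z mm 84.76265996235796 z at dot 84.61505990830025
dot px [353.0121 252.5518] [ 0.5353 -0.0984  0.085 ]
top4 ((0.4588559865951538, -0.22586964070796967), (0.23708245158195496, 0.25677186250686646), 11.293752670288086)
slopes mrad [-0.8536 -1.3769] z mm 84.82092294731626 z at dot 84.58016979491589
dot px [353.0236 252.5878] [ 0.5352 -0.0984  0.085 ]
top5 ((0.4585748612880707, -0.22626110911369324), (0.23694388568401337, 0.25648972392082214), 11.326255798339844)
slopes mrad [-0.0609  1.5152] z mm 84.97730634917869 z at dot 85.16551947726171
dot px [353.0832 252.5841] [ 0.5352 -0.0985  0.085 ]
t 6.48 tcp [511.8197  27.6892   8.2878] L(face) 120.9 tip past foot ctr 29.1  thick@edge 8.3 Fpush 10.43 [-2.8789 10.0641  0.5373]
```

View pics/z5.png

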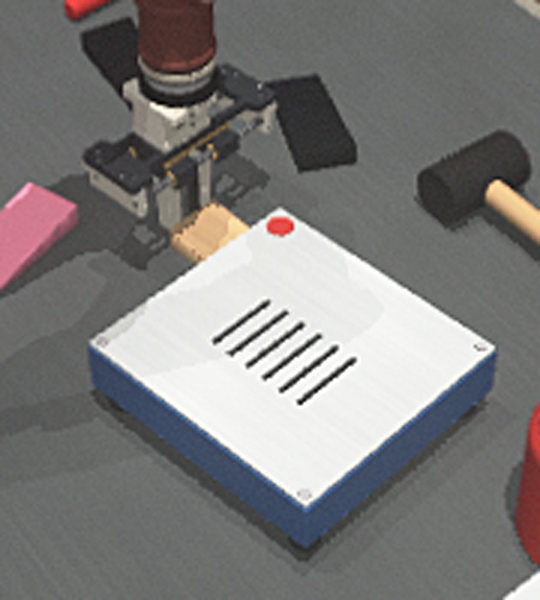

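The case hasn't moved: the dot is steady to 0.1 mm and the yaw is unchanged. It has lifted about 0.5 mm, so the wedge is snug. I'll back off, rise and close the fingers, then go over the dot.

Call:
drive_tool:
  commands:
    - {"grip": 25, "slide": [-10, 0, 0], "twist": [0, 0, 0]}
    - {"grip": 25, "slide": [-25, 0, 0], "twist": [0, 0, 0]}
    - {"grip": 25, "slide": [-32, 0, 0], "twist": [0, 0, 0]}
    - {"grip": 25, "slide": [-32, -10, 0], "twist": [0, 0, 0]}
    - {"grip": 0, "slide": [-32, -40, 0], "twist": [0, 0, 0]}
    - {"grip": 0, "slide": [-32, -75, 0], "twist": [0, 0, 0]}
    - {"grip": 0, "slide": [-32, -110, 0], "twist": [0, 0, 0]}
    - {"grip": 0, "slide": [-32, -125, 0], "twist": [0, 0, 0]}
    - {"grip": 0, "slide": [-32, -125, 0], "twist": [0, 0, 0]}
    - {"grip": 0, "slide": [-32, -125, 0], "twist": [0, 0, 0]}

```text
time: 7.32
tool_pos: [0.5069, 0.0525, 0.1344]
tool_rot: [[0.193, 0.002, 0.981], [-0.981, -0.001, 0.193], [0.002, -1.0, 0.002]]
wrist_force: [-0.5, -1.0, -0.4]
gripper_width: 0.0003
```

```bash
python3 -c "
from h import *
snap('top','top6');snap('side','side6')
im=snap('wrist','wrist6')"; python3 lid.py top6; python3 go.py .535 -.098 .100 -78.8
```

```text
top6 ((0.4585264027118683, -0.2259928584098816), (0.23690290749073029, 0.2565455138683319), 11.290761947631836)
slopes mrad [1.0329 1.5166] z mm 85.07020783350056 z at dot 85.34248796605891
dot px [353.0823 252.5832] [ 0.5352 -0.0985  0.085 ]
t 7.4667 tcp [505.3  53.1 132.1] hx -78.78 F [-0.14 -0.24 -0.33] w 0.0005490198960422727
slide [153.96  32.2   -0.22] twist [0.17 0.02 0.03]
```

View pics/wrist6.png

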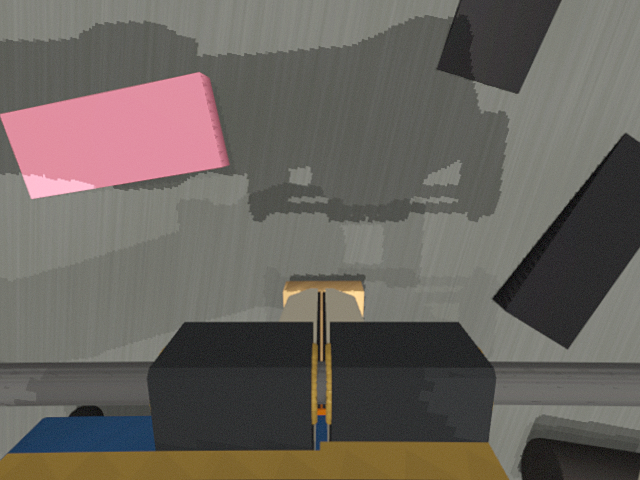

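Call:
drive_tool:
  commands:
    - {"grip": 0, "slide": [25, 0, 0], "twist": [0, 0, 0]}
    - {"grip": 0, "slide": [55, 0, 0], "twist": [0, 0, 0]}
    - {"grip": 0, "slide": [85, 0, 0], "twist": [0, 0, 0]}
    - {"grip": 0, "slide": [115, 0, 0], "twist": [0, 0, 0]}
    - {"grip": 0, "slide": [140, 5, 0], "twist": [0, 0, 0]}
    - {"grip": 0, "slide": [154, 12, 0], "twist": [0, 0, 0]}
    - {"grip": 0, "slide": [154, 22, 0], "twist": [0, 0, 0]}
    - {"grip": 0, "slide": [154, 30, 0], "twist": [0, 0, 0]}
    - {"grip": 0, "slide": [154, 35, 0], "twist": [0, 0, 0]}
    - {"grip": 0, "slide": [154, 35, 0], "twist": [0, 0, 0]}

```text
time: 8.3
tool_pos: [0.535, -0.0941, 0.0965]
tool_rot: [[0.199, -0.004, 0.98], [-0.98, 0.002, 0.199], [-0.003, -1.0, -0.003]]
wrist_force: [-0.4, 0.1, -0.7]
gripper_width: 0.0008
```

```bash
python3 go.py .535 -.098 .087 -78.8
```

```text
t 8.3 tcp [535.  -94.1  96.5] hx -78.5 F [-0.38  0.05 -0.68] w 0.0007798723775746467
slide [ 3.85  9.51 -0.75] twist [ 0.18  0.3  -0.16]
```

Call:
drive_tool:
  commands:
    - {"grip": 0, "slide": [2, 2, 0], "twist": [0, 0, 0]}
    - {"grip": 0, "slide": [3, 4, 0], "twist": [0, 0, 0]}
    - {"grip": 0, "slide": [3, 6, 0], "twist": [0, 0, 0]}
    - {"grip": 0, "slide": [3, 8, 0], "twist": [0, 0, 0]}
    - {"grip": 0, "slide": [3, 9, 0], "twist": [0, 0, 0]}
    - {"grip": 0, "slide": [3, 10, 0], "twist": [0, 0, 0]}
    - {"grip": 0, "slide": [3, 11, 0], "twist": [0, 0, 0]}
    - {"grip": 0, "slide": [3, 12, 0], "twist": [0, 0, 0]}
    - {"grip": 0, "slide": [3, 12.5, 0], "twist": [0, 0, 0]}
    - {"grip": 0, "slide": [3, 12.5, 0], "twist": [0, 0, 0]}

```text
time: 9.13
tool_pos: [0.5369, -0.0999, 0.0856]
tool_rot: [[0.195, -0.0, 0.981], [-0.981, 0.0, 0.195], [-0.0, -1.0, -0.0]]
wrist_force: [0.2, -0.3, 0.6]
gripper_width: 0.0007
```

```bash
python3 go.py .535 -.098 .085 -78.8
```

```text
t 9.1333 tcp [536.9 -99.9  85.6] hx -78.73 F [ 0.18 -0.3   0.58] w 0.0007252871900326702
slide [-2.2   0.58 -1.49] twist [ 0.01  0.07 -0.01]
```

Contact should be within a few tenths of a millimetre. Now I'll press in small increments.

Call:
drive_tool:
  commands:
    - {"grip": 0, "slide": [-1, 0.3, -0.5], "twist": [0, 0, 0]}
    - {"grip": 0, "slide": [-1, 0.6, -0.5], "twist": [0, 0, 0]}
    - {"grip": 0, "slide": [-1, 0.9, -0.5], "twist": [0, 0, 0]}
    - {"grip": 0, "slide": [-1, 1.2, -0.5], "twist": [0, 0, 0]}
    - {"grip": 0, "slide": [-1, 1.5, -0.5], "twist": [0, 0, 0]}
    - {"grip": 0, "slide": [-1, 1.8, -0.5], "twist": [0, 0, 0]}
    - {"grip": 0, "slide": [-1, 2.1, -0.5], "twist": [0, 0, 0]}
    - {"grip": 0, "slide": [-1, 2.4, -0.5], "twist": [0, 0, 0]}
    - {"grip": 0, "slide": [-1, 2.4, -0.5], "twist": [0, 0, 0]}
    - {"grip": 0, "slide": [-1, 2.4, -0.5], "twist": [0, 0, 0]}

```text
time: 9.97
tool_pos: [0.5363, -0.0987, 0.085]
tool_rot: [[0.196, 0.0, 0.981], [-0.981, -0.001, 0.196], [0.001, -1.0, 0.0]]
wrist_force: [-3.4, 0.7, 11.4]
gripper_width: 0.0004
```

```bash
python3 go.py .535 -.098 .085 -78.8
```

```text
t 9.9667 tcp [536.3 -98.7  85. ] hx -78.73 F [-3.37  0.68 11.35] w 0.0003711921675464401
slide [-0.96 -0.04 -1.12] twist [-0.01  0.07  0.05]
```

11.4 N at the dot gives only about 0.6 mm. I'll hold for a moment and check that it stays steady.

Call:
drive_tool:
  commands:
    - {"grip": 0, "slide": [0, 0, 0], "twist": [0, 0, 0]}
    - {"grip": 0, "slide": [0, 0, 0], "twist": [0, 0, 0]}
    - {"grip": 0, "slide": [0, 0, 0], "twist": [0, 0, 0]}
    - {"grip": 0, "slide": [0, 0, 0], "twist": [0, 0, 0]}
    - {"grip": 0, "slide": [0, 0, 0], "twist": [0, 0, 0]}
    - {"grip": 0, "slide": [0, 0, 0], "twist": [0, 0, 0]}
    - {"grip": 0, "slide": [0, 0, 0], "twist": [0, 0, 0]}
    - {"grip": 0, "slide": [0, 0, 0], "twist": [0, 0, 0]}
    - {"grip": 0, "slide": [0, 0, 0], "twist": [0, 0, 0]}
    - {"grip": 0, "slide": [0, 0, 0], "twist": [0, 0, 0]}

```text
time: 10.8
tool_pos: [0.5363, -0.0987, 0.085]
tool_rot: [[0.196, 0.0, 0.981], [-0.981, -0.001, 0.196], [0.001, -1.0, 0.0]]
wrist_force: [-3.3, -0.4, 11.4]
gripper_width: 0.0004
```

```bash
python3 -c "
from h import *
snap('top','top7');im=snap('side','side7')[0]
a=im[150:370,210:420,::-1];cv2.imwrite('pics/z7.png',cv2.resize(a,None,fx=2.7,fy=2.7,interpolation=2))"
python3 lid.py top7|head -2; python3 go.py .535 -.098 .085 -78.8
```

```text
top7 ((0.6157854795455933, -0.0010950565338134766), (1.200763463973999, 1.7133636474609375), 0.1374678760766983)
slopes mrad [-524.0673  -21.5113] z mm 37.27776584188707 z at dot -5.656590658096213
t 10.9 tcp [536.3 -98.7  85. ] hx -78.72 F [-4.13  0.43 11.41] w 0.000596271265037024
slide [-0.97 -0.04 -1.11] twist [-0.01  0.08  0.04]
```

View pics/z7.png

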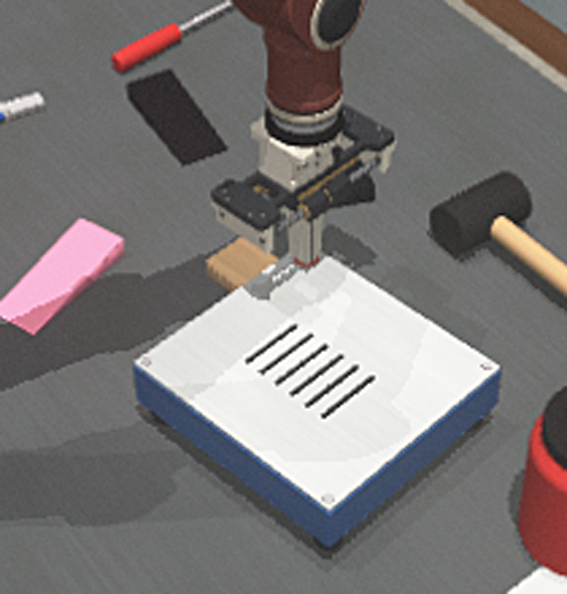

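View pics/top7.png

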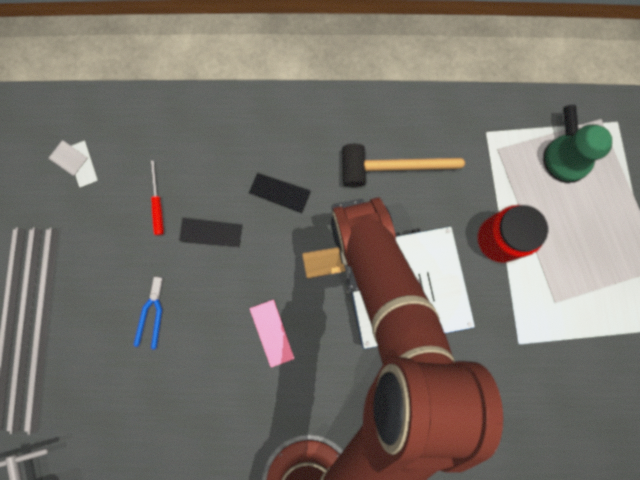

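```bash
python3 -c "
from bench import robot
print(robot.sign_off())"
```

```text
the job is handed in; nothing more can be done
None
```

The wedge is snug under the orange foot, and I handed the job in with the fingers still pressing on the red dot.

**Pushing the wedge:** I pushed its thick end along the bench with both fingertips and turned it about 4° to line up with the case. The push force rose from about 1 N to about 10.5 N at roughly 29 mm past the foot's centre. The case had not shifted: the dot moved about 0.1 mm and the yaw was unchanged. The lid at the dot rose about 0.5–0.7 mm.

**Press test:** After backing off, I pressed on the dot with the fingers shut, about 1 mm off centre. At 11.4 N the fingertip sank only about 0.6 mm, to 85.0 mm, which is the nominal lid height. Force and height held steady over the last 0.9 s, so I did not push the wedge in any farther. I handed in at about 10.9 s of the 54 s allowed.

**Checks that failed or were unclear:**
- The last lid-plane fit from the top camera was invalid because the arm hid the lid. The final level reading rests on the fingertip height and the side picture.
- A sideways force of about 3–4 N remained during the press. I saw no movement from it.
- In the last pictures the tools and the tub looked undisturbed.

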